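# Plug the lamp post into the hidden socket under the desk riser

### The arm

A 7-joint arm with a two-finger parallel gripper is mounted at the origin on the work surface. World frame = base frame: x ahead of the robot, y to its left, z up, the work surface at z = 0. Lengths are in mm, angles in rad, forces in N, time in s.
With the tool pointing down it reaches from about 400 to 875 mm from the base axis. Payload 4.4 kg.
Tool frame: the origin (TCP) lies at the very end of the fingers, on their centre line; the grasp point (between the pads) lies 19 mm behind it; y points along the fingers, z is the direction in which the jaws open and shut, and the axes are right-handed (so a half turn about y gives the same grasp; the last joint's range is limited). The gripper opens to 85 mm and grips with 20 to 120 N. Pads are 22 mm wide; open, the fingers measure 114 mm over their backs; the gripper's body (76 mm by 85 mm) begins 54 mm behind the grasp point. The pads swing forward as they close: fully open they stand 13 mm farther back than shut.
Start: joints at [-1.26, 0.628, 0.038, 1.517, -0.027, 0.996, -0.02], TCP at [239.143, 604.424, 231.313] pointing down, gripper open.
Joint ranges: [-3.06, 3.06], [-0.37, 2.12], [-1.25, 1.32], [0.18, 2.47], [-1.1, 4.24], [0.23, 1.98], [-2.94, 2.94]. Speed limits (rad/s): [2.57, 2.57, 3.14, 3.14, 3.14, 3.14, 3.14].

### API

Orientations are given as [roll, pitch, yaw] about the fixed x, y, z axes, in that order (R = Rz(yaw) Ry(pitch) Rx(roll)).
In Python, from cell import * gives the robot as it stands.
- The arm moves only by the tool apply_moves, never from a script. Its argument "targets" is a list of rows, each a list of 6 numbers: the shift along the tool's x, y, z in units of 40 mm (1.0 is 40 mm), then the turn, a rotation vector about the tool's x, y, z in units of 8 degrees (1.0 is 8 degrees). A call has 1 to 12 rows; each row shifts and turns the commanded pose from where the row before left it, along the tool's axes as they then stand; what a row does not reach is not made up. A row lasts 1/8 s, in which the tool goes at most 62.5 mm and 10.7 degrees, less where a joint would pass 70% of its speed; a pose out of reach is approached as far as the arm can. A call is refused whole if a number of a shift passes 1 or a number of a turn 1, either way. A call with a gripper value outside its range is refused whole. "jaw" is the gripper command: -1 is shut, 1 is fully open, values between are in proportion, set as the call begins (left out, the last holds). The fingers move at their own pace and stop on an object; the grip force is fixed at half the most. Time passes only in rows, so rows that do not move let the fingers close. It gives the time, the measured TCP pose, the force and the opening at its end, in the units of the state.
- read_state(): the state, without advancing time (a new reading comes with each control period).
- get_image(name): name is "scene" or "top" or "wrist"; returns the picture (480x640x3 uint8, red, green, blue); there is no depth.
- calibration(name): a dict with "fx", "fy", "cx", "cy" (pixels), "k1" (the pictures are not rectified: a ray, as slopes to the right and down, at radius r is drawn at 1 + k1 r^2 times it, then the intrinsics apply), "world_from_camera" (4x4, takes a point from camera to world coordinates). Camera axes: x right, y down, z forward; pixel columns grow to the right and rows downward; lengths in mm; the calibration is good to about 2 mm. A picture is of the moment at which its call begins: read the wrist's pose just before it. calibration takes no time and is no camera call; for the wrist camera it gives the pose at the moment of the call.
- finish_job(): hands the job in, once; it reports no verdict.
The state is a dict: "clock": time; "qpos": joint angles; "qd": joint speeds; "tau": joint torques, N m; "eef_pos": TCP position; "tool_rot": TCP orientation; "force": force on the tool from outside, world axes, zero at the start; "torque": the same for the moment, N m; "width": finger opening in mm.
Only numpy, scipy, OpenCV 4.12 (cv2) and the standard library are available. Lean on these libraries where they do the work, as an engineer would, in place of code of your own. Each camera call takes 0.05 s, during which the arm holds its last target. There are 200 camera calls.

### The job

Fit the desk lamp's post to the wooden riser: take the grey blanking cap out of the round cable hole and lay it down flat, finger bar up, clear of the hole, then put the post from the open carton pin-down through that hole and gently feel about with the pin for the socket in the bracket hidden below, never leaning on it with 25 N or more; the socket is never exactly under the middle of the hole. When the pin drops in, bring the post fully home so that it stands upright with its wide collar flat on the board, let go, and leave the pen pot, stapler and screwdriver where they are.

Things in the scene. Friction and masses are not known exactly. Their poses are not given: they have to be found in the camera images.
- riser: Fixed wooden desk riser, a closed low box 200 mm deep (x) by 360 mm wide (y), board 18 mm thick with its top 100 mm above the desk. Origin: centre of its underside; z up. Under the cable hole is a rigid flat steel bracket, wider than the hole, its top face 22 mm below the board's top, with one blind socket: round, vertical, 14.5 mm across, 26 mm deep, 1 mm chamfer.
- cable_hole (a point): Centre of the round cable hole, 36 mm across, thin black rim, level with the board's top; on the riser at x = -10, y = +90 mm. Axes as the riser's. The socket in the bracket below has its axis 4 to 9 mm sideways from this point, in any direction, different each time and not measured.
- cap: Loose grey plastic blanking cap, 35 g, in the cable hole at the start: spigot 33.6 mm across, 8 mm deep; flange 48 mm across, 3 mm thick, lying on the board; on it a finger bar 34 mm long (cap's x), 10 mm wide (y), 15 mm high. Origin: centre of the spigot's underside; z up; bar from z = 11 to 26 mm. Bar yaw varies.
- post: Loose metal lamp post, about 220 g, upright in the carton at the start. From below: pin 12 mm across, 44 mm long, tip bevelled 1.5 mm; flat collar 60 mm across, z = 44 to 49 mm; round tube 18 mm across, z = 49 to 115 mm, to grip. Origin: centre of the pin's tip; z up along the post. Home, the collar lies on the board, the tip 44 mm below the board's top.
- pin_tip (a point): Centre of the flat end of the post's pin (same point as the post's origin).
- carton: Fixed open carton 124 mm square and 62 mm high filled by a moulded insert, with a 17 mm round hole in the middle in which the post's pin stands, the collar lying on top. Origin: centre of its underside. It stands left or right of the riser.
- pen_pot: Bystander: black plastic pen pot, 72 mm across, 95 mm high, on the side of the riser away from the carton. Origin: centre of its underside.
- stapler: Bystander: dark stapler 130 mm long (its x), 34 mm wide, about 45 mm high, lying on the riser's board at the end away from the cable hole (about y = -125 mm on the riser). Origin: centre of its underside.
- screwdriver: Bystander: screwdriver lying crosswise on the desk between the robot and the riser, about 200 mm long, black handle under 35 mm thick. Origin: a point on its axis, at desk level.
Things that resemble listed ones, but are neither listed nor needed, are in the scene too. Of the things like the cap, leave any that is green; of the rest the smaller one is meant. What is meant by the post is not orange, and is the larger of those in its own colour.

How it is judged (in metres and radians):
On the way, in this order (a step that is already met when the one before it is completed fails the run):
1. the cap is out of the hole and lies flat and still, clear of it (horizontal distance between cap and cable_hole above 0.055 m and height (world z) of cap below 0.106 m and angle between cap's own z axis and vertical below 0.2 rad and linear speed of cap below 0.03 m/s and contact force between the fingers and cap below 0.05 N), for 0.2 s.
2. the pin's tip is inside the cable hole, below the board's top (horizontal distance between pin_tip and cable_hole below 0.014 m and z of pin_tip in the frame of cable_hole below -0.01 m), for 0.1 s.
At the end, for the whole second after the job is handed in: The post stands upright (within 3 degrees), released and still, pin in the socket, its tip at least 41.5 mm below the board's top; the cap lies flat and still, finger bar up, on riser or desk, its centre at least 55 mm from the hole's centre (z of pin_tip in the frame of cable_hole below -0.0415 m and horizontal distance between pin_tip and cable_hole below 0.014 m and angle between post's own z axis and vertical below 0.06 rad and linear speed of each of post, cap below 0.02 m/s and horizontal distance between cap and cable_hole above 0.055 m and height (world z) of cap below 0.106 m and angle between cap's own z axis and vertical below 0.2 rad); the robot touches nothing.
It fails at once if the pin is pressed on the bracket or the board with more than 25 N while it is not yet in the socket (tip less than 26 mm below the board's top) (contact force between post and riser above 25 N and z of pin_tip in the frame of cable_hole above -0.026 m).
It fails at once if the pen pot is moved more than 20 mm (distance of pen_pot from where it was at the start of the episode above 0.02 m).
It fails at once if the screwdriver is moved more than 20 mm (distance of screwdriver from where it was at the start of the episode above 0.02 m).
It fails at once if the stapler is moved more than 20 mm (distance of stapler from where it was at the start of the episode above 0.02 m).
It also fails if it takes over 67 s, if anything falls off the work surface, if the arm or the gripper's body presses on something with over 40 N, if the wrist force passes 120 N, or if a joint passes its speed limit or range.

## Working session

There is one attempt and no reset: what is moved stays moved. The work goes in short steps, Python scripts to look and compute and a tool call to move; the robot and the scene stay as the last step left them, time stands still between calls to the robot, and variables do not carry over. Pictures are saved under pics/ and viewed, about 8 in all and at most 12, crops included, and the job is handed in when it is done.

Besides the shell and the picture viewer there is one more tool, called after "Request:" by a JSON object that holds its "method" and its "body". apply_moves: Moves the arm, as the interface text tells. Its arguments: {"type":"object","properties":{"targets":{"type":"array"},"jaw":{"type":"number"}},"required":["targets"]}

```bash
mkdir -p pics; cat > h.py <<'E'
from cell import *
import numpy as np, cv2
from scipy.spatial.transform import Rotation as R
def px2w(cal,u,v,z):
    p=np.array([[[u,v]]],float)
    K=np.array([[cal['fx'],0,cal['cx']],[0,cal['fy'],cal['cy']],[0,0,1]])
    q=cv2.undistortPoints(p,K,np.array([cal['k1'],0,0,0.]))[0,0]
    T=np.array(cal['world_from_camera']); d=T[:3,:3]@[q[0],q[1],1]; o=T[:3,3]
    return o+d*(z-o[2])/d[2]
def w2px(cal,P):
    T=np.linalg.inv(np.array(cal['world_from_camera'])); p=T[:3,:3]@np.array(P,float)+T[:3,3]
    x,y=p[:2]/p[2]; s=1+cal['k1']*(x*x+y*y)
    return np.array([cal['fx']*x*s+cal['cx'],cal['fy']*y*s+cal['cy']])
def snap(name,f,crop=None,scale=1):
    im=get_image(name); cv2.imwrite('pics/raw_'+f,im[:,:,::-1])
    if crop: im=im[crop[1]:crop[3],crop[0]:crop[2]]
    im=cv2.resize(im,None,fx=scale,fy=scale,interpolation=cv2.INTER_CUBIC)
    cv2.imwrite('pics/'+f,im[:,:,::-1])
E
python3 - <<'E'
from h import *
s=read_state(); print(s)
print(R.from_euler('xyz',s['tool_rot']).as_matrix().round(3))
snap('top','top1.png',scale=1.25)
snap('scene','sc1.png',scale=1)
for n in('top','scene','wrist'): print(n,calibration(n))
E
```

```text
{'clock': 0.0, 'qpos': array([-1.25979709,  0.62936273,  0.03842616,  1.51840393, -0.02700837,
        0.99630807, -0.01999474]), 'qd': array([ 0.00072064,  0.00031634,  0.00136296, -0.00079126, -0.00017672,
        0.00058452,  0.00022627]), 'tau': array([-7.91095208e-04, -5.63406622e+01,  1.22577868e+00, -1.93439770e+01,
        1.09732113e-02,  1.05170891e-02, -5.38415904e-06]), 'eef_pos': array([238.88878945, 603.80997751, 230.36656335]), 'tool_rot': array([-1.57276092e+00, -1.13786913e-05, -3.76786555e-01]), 'force': array([ 0.63935101, -0.27220488, -0.04358859]), 'torque': array([ 0.01448637, -0.01585762,  0.02636757]), 'width': 85.25689926221446}
[[ 0.93  -0.001  0.368]
 [-0.368 -0.002  0.93 ]
 [ 0.    -1.    -0.002]]
top {'fx': 542.5920661354887, 'fy': 542.5920661354887, 'cx': 318.9250463024129, 'cy': 238.26531739277416, 'k1': 0.00316592601516374, 'world_from_camera': array([[-1.81614961e-03, -9.95728910e-01,  9.23073069e-02,
         3.76948597e+02],
       [-9.99979643e-01,  1.24373574e-03, -6.25832367e-03,
        -4.77719139e+01],
       [ 6.11678791e-03, -9.23167938e-02,
[... 429 characters left out ...]
1,
         6.21540653e+02],
       [ 2.11032394e-02, -7.96055041e-01, -6.04856202e-01,
         7.06998322e+02],
       [ 0.00000000e+00,  0.00000000e+00,  0.00000000e+00,
         1.00000000e+00]])}
wrist {'fx': 362.7904628394881, 'fy': 362.7904628394881, 'cx': 318.10127171690124, 'cy': 248.18102348724557, 'k1': -0.06211940924259812, 'world_from_camera': array([[ 3.66968279e-01,  8.81658637e-01,  2.96668719e-01,
         1.61252067e+02],
       [ 9.30231697e-01, -3.47185106e-01, -1.18875957e-01,
         6.33958669e+02],
       [-1.80905395e-03,  3.19594351e-01, -9.47552731e-01,
         3.73545387e+02],
       [ 0.00000000e+00,  0.00000000e+00,  0.00000000e+00,
         1.00000000e+00]])}
```

View pics/top1.png

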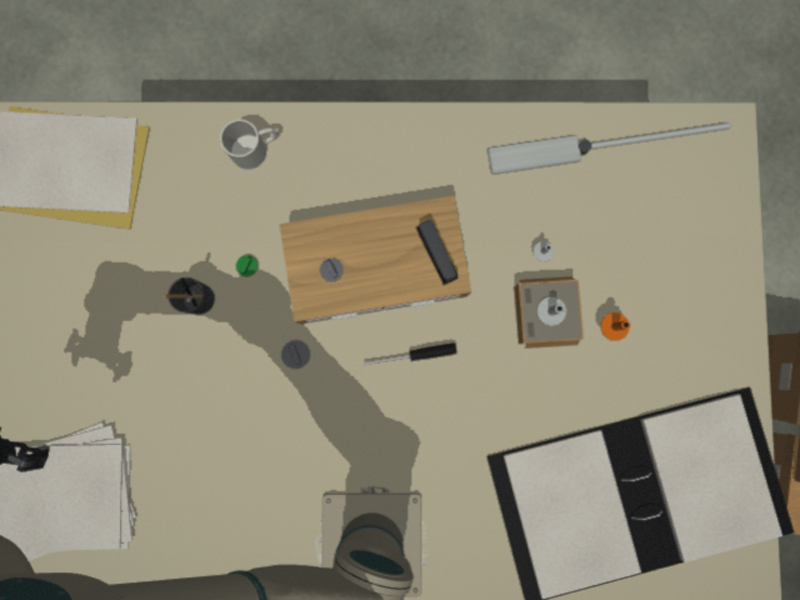

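View pics/sc1.png

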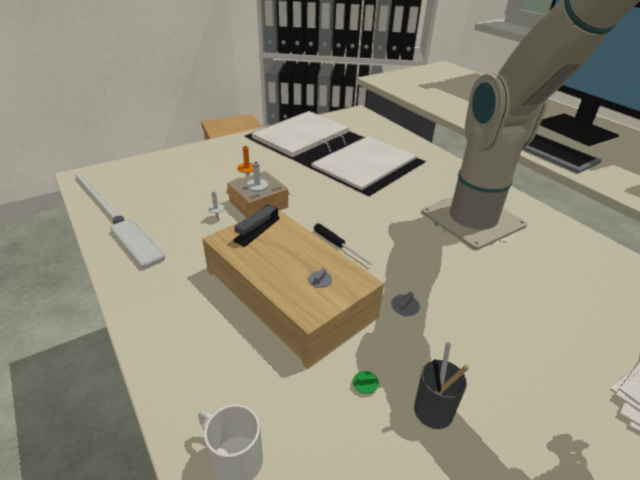

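The top view (800x600 px) shows these candidates:
- **Caps:** small grey in the riser (331,270), larger grey on the desk (295,354), green (247,265). I choose the riser one.
- **Posts:** grey in the carton (552,310), small grey (543,250), orange (615,325). I choose the carton one.

Next is one close crop to check both choices.

```bash
python3 - <<'E'
from h import *
im=cv2.imread('pics/raw_top1.png')
a=cv2.resize(im[150:260,215:385],None,fx=4,fy=4,interpolation=cv2.INTER_CUBIC)
b=cv2.resize(im[180:285,390:520],None,fx=4,fy=4,interpolation=cv2.INTER_CUBIC)
o=np.zeros((600,800,3),np.uint8)
a=cv2.resize(im[150:265,220:380],None,fx=2.5,fy=2.5,interpolation=cv2.INTER_CUBIC) # 400x288
b=cv2.resize(im[180:295,390:510],None,fx=3.3,fy=3.3,interpolation=cv2.INTER_CUBIC) # 396x380
c=cv2.resize(im[200:232,245:285],None,fx=8,fy=8,interpolation=cv2.INTER_CUBIC)
o[:a.shape[0],:400]=a; o[:b.shape[0],402:402+b.shape[1]]=b; o[300:300+c.shape[0],:320]=c
cv2.imwrite('pics/crop.png',o)
cal=calibration('top')
f=lambda u,v,z:px2w(cal,u/1.25,v/1.25,z).round(1)
print('riser corners',[f(u,v,100) for u,v in((281,224),(456,196),(470,293),(297,322))])
print('cap',f(331,270,103),'post collar',f(551,311,67),'desk cap',f(295,354,3))
print('carton',[f(u,v,62) for u,v in((519,280),(579,279),(582,338),(524,345))])
print('screwdriver',f(365,362,5),f(456,349,15),'pot',f(190,296,95),'stapler',f(427,220,140),f(448,280,140))
E
```

```text
riser corners [array([652.4, 181.2, 100. ]), array([ 710. , -173.2,  100. ]), array([ 511.9, -199.4,  100. ]), array([454.2, 146.5, 100. ])]
cap [558.2  79.3 103. ] post collar [ 477.9 -368.8   67. ] desk cap [391.6 163.9   3. ]
carton [array([ 542.5, -305.2,   62. ]), array([ 544.5, -429.4,   62. ]), array([ 422.7, -432.3,   62. ]), array([ 408.5, -313. ,   62. ])]
screwdriver [374.3  14.9   5. ] [ 401.4 -177.9   15. ] pot [507.  362.3  95. ] stapler [ 652.1 -112.   140. ] [ 533.4 -152.3  140. ]
```

View pics/crop.png

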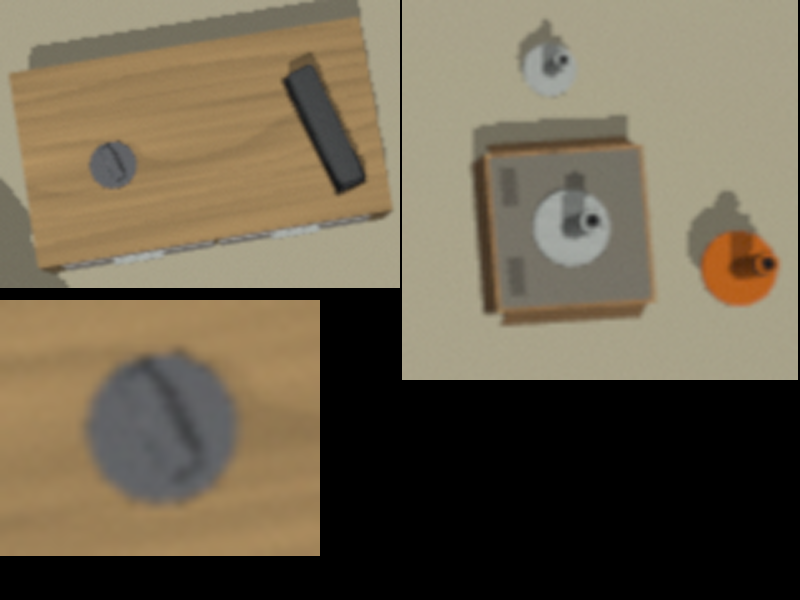

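Both crops agree with the descriptions:
- The grey cap in the riser lies at (331,270), or about (558,78) world. The riser corners give the hole at (557.7,76.2) with a yaw of about 9°, so the two match. The bar runs about 25° from world x.
- The grey post in the carton has its collar at about (478,-369), which matches the carton centre.

Now I move over the cap.

Request:
{"method": "apply_moves", "body": {"targets": [[1, 0, -0.76, 0, 0, 0], [1, 0, -0.76, 0, 0, 0], [1, 0, -0.76, 0, 0, 0], [1, 0, -0.76, 0, 0, 0], [1, 0, -0.76, 0, 0, 0], [1, 0, -0.76, 0, 0, 0], [1, 0, -0.76, 0, 0, 0], [1, 0, -0.76, 0, 0, 0], [1, 0, -0.76, 0, 0, 0], [1, 0, -0.76, 0, 0, 0], [1, 0, -0.76, 0, 0, 0], [1, 0, -0.76, 0, 0, 0]], "jaw": 1}}

```text
clock: 1.6
eef_pos: [551.7, 87.2, 231.0]
tool_rot: [-1.571, 0.001, -0.377]
force: [0.6, 0.6, -0.6]
width: 85.6
```

Request:
{"method": "apply_moves", "body": {"targets": [[0, 0, 0, 0, -1, 0], [0, 0, 0, 0, -1, 0], [0, 0, 0, 0, -1, 0], [0, 0, 0, 0, -1, 0], [0, 0, 0, 0, -1, 0], [0, 0, 0, 0, -0.9, 0], [0, 0, 0, 0, 0, 0]]}}

```text
clock: 2.48
eef_pos: [551.0, 88.4, 231.0]
tool_rot: [-1.57, 0.001, 0.445]
force: [-0.4, 1.0, 0.2]
width: 85.4
```

```bash
python3 - <<'E'
from h import *
s=read_state(); cal=calibration('wrist'); snap('wrist','w1.png')
print(s['clock'],s['eef_pos'],s['tool_rot'],s['qpos'].round(2)); print(R.from_euler('xyz',s['tool_rot']).as_matrix().round(3))
print(w2px(cal,[558,78,118]))
np.save('w1.npy',cal,allow_pickle=True)
E
```

```text
2.475 [550.97330873  88.37609195 230.96789206] [-1.57032658e+00  7.00693137e-04  4.45459282e-01] [-0.1   0.5  -0.16  1.77  0.1   0.88  1.71]
[[ 0.902 -0.001 -0.431]
 [ 0.431  0.     0.902]
 [-0.001 -1.     0.   ]]
[301.00119477 247.16229694]
```

View pics/w1.png

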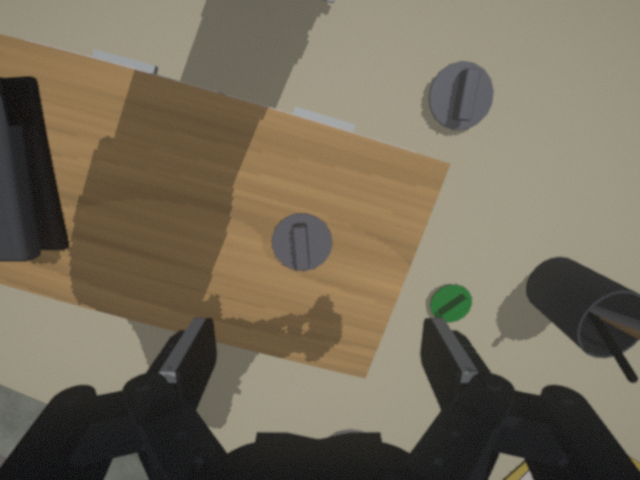

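The wrist picture shows the chosen cap at (302,242), with the bar running from about (299,225) to (304,268). The larger grey cap is at (462,96), the green one at (451,303) and the pen pot at (590,310).

```bash
python3 - <<'E'
from h import *
cal=np.load('w1.npy',allow_pickle=True).item()
a=px2w(cal,300,225,118);b=px2w(cal,304,268,118);print(a,b,(a+b)/2,np.degrees(np.arctan2(*(b-a)[1::-1])), np.linalg.norm(b-a))
print('flange',px2w(cal,302,242,103), 'corner',px2w(cal,449,162,100),px2w(cal,366,377,100))
im=cv2.imread('pics/raw_w1.png')[190:290,250:350]; cv2.imwrite('pics/c2.png',cv2.resize(im,None,fx=5,fy=5,interpolation=cv2.INTER_CUBIC))
E
```

```text
[542.84083976  70.21274044 118.        ] [572.15759328  87.0214832  118.        ] [557.49921652  78.61711182 118.        ] 29.827777063644582 33.793577350382066
flange [558.61499142  78.40589332 103.        ] corner [455.30321506 151.23901986 100.        ] [651.85853904 185.60259365 100.        ]
```

View pics/c2.png

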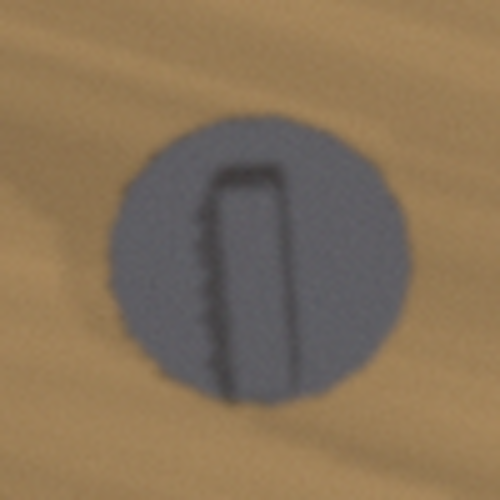

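Request:
{"method": "apply_moves", "body": {"targets": [[0, 0, 0, 0, -0.43, 0], [0.03, 0.8, -0.3, 0, 0, 0], [0, 0.9, 0, 0, 0, 0], [0, 0.7, 0, 0, 0, 0], [0, 0.5, 0, 0, 0, 0], [0, 0.22, 0, 0, 0, 0], [0, 0, 0, 0, 0, 0], [0, 0, 0, 0, 0, 0]]}}

```text
clock: 3.52
eef_pos: [558.7, 78.9, 107.3]
tool_rot: [-1.571, -0.001, 0.507]
force: [-0.5, 0.6, 0.3]
width: 85.3
```

Request:
{"method": "apply_moves", "body": {"targets": [[0, 0, 0, 0, 0, 0], [0, 0, 0, 0, 0, 0], [0, 0, 0, 0, 0, 0], [0, 0, 0, 0, 0, 0], [0, 0, 0, 0, 0, 0], [0, 0, 0, 0, 0, 0], [0, 0, 0, 0, 0, 0], [0, 0, 0, 0, 0, 0]], "jaw": -1}}

```text
clock: 4.53
eef_pos: [558.3, 78.7, 106.8]
tool_rot: [-1.571, -0.0, 0.507]
force: [-1.0, -1.0, 5.8]
width: 8.0
```

Request:
{"method": "apply_moves", "body": {"targets": [[0, -0.3, 0, 0, 0, 0], [0, -0.6, 0, 0, 0, 0], [0, 0, 0, 0, 0, 0], [-0.2, 0, -0.5, 0, 0, 0], [-0.25, 0, -0.75, 0, 0, 0], [-0.25, 0, -0.75, 0, 0, 0], [0, 0, 0, 0, 0, 0], [0, 0, 0, 0, 0, 0]]}}

```text
clock: 5.52
eef_pos: [572.0, -3.9, 142.0]
tool_rot: [-1.569, 0.0, 0.507]
force: [-0.1, -0.9, -0.9]
width: 7.6
```

```bash
python3 - <<'E'
from h import *
s=read_state(); cal=calibration('wrist'); snap('wrist','w2.png')
print(s['clock'],s['eef_pos'],s['tool_rot'],s['width'],s['force'])
print(w2px(cal,[558.3,78.5,100]))
np.save('w2.npy',cal,allow_pickle=True)
E
```

```text
5.525 [571.9549098   -3.90206076 142.01335775] [-1.56943130e+00  4.90857111e-04  5.07440505e-01] 7.603523978772967 [-0.12826218 -0.87092057 -0.93019531]
[450.91873411 327.61241678]
```

View pics/w2.png

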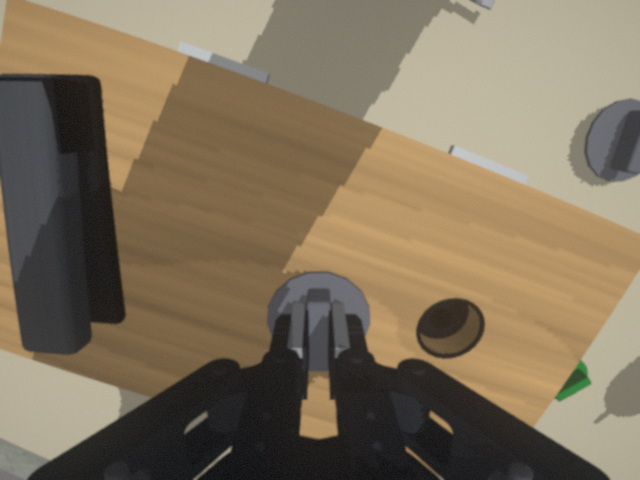

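The cap is held at (318,320). The empty hole is at (450,327), where I predicted it. Lowering the cap.

Request:
{"method": "apply_moves", "body": {"targets": [[0, 0.35, 0, 0, 0, 0], [0, 0.2, 0, 0, 0, 0], [0, 0.1, 0, 0, 0, 0], [0, 0.03, 0, 0, 0, 0], [0, 0, 0, 0, 0, 0], [0, 0, 0, 0, 0, 0]]}}

```text
clock: 6.32
eef_pos: [572.7, -4.9, 115.6]
tool_rot: [-1.571, -0.001, 0.507]
force: [-0.3, -1.3, -0.4]
width: 8.2
```

Request:
{"method": "apply_moves", "body": {"targets": [[0, 0, 0, 0, 0, 0], [0, 0, 0, 0, 0, 0], [0, 0, 0, 0, 0, 0], [0, -0.2, 0, 0, 0, 0], [0, -0.8, 0, 0, 0, 0], [0, -1, 0, 0, 0, 0], [0, -1, 0, 0, 0, 0], [1, 0, 0.7, 0, 0, 0], [0.3, 0, 0.7, 0, 0, 0], [0, 0, 0, 0, 0, 0]], "jaw": 0}}

```text
clock: 7.58
eef_pos: [590.3, 73.1, 235.9]
tool_rot: [-1.569, -0.001, 0.512]
force: [-0.6, -0.3, 1.1]
width: 42.6
```

```bash
python3 - <<'E'
from h import *
s=read_state(); cal=calibration('wrist'); im=get_image('wrist'); cv2.imwrite('pics/raw_w3.png',im[:,:,::-1])
p=w2px(cal,[558.3,78.5,100]);print(s['clock'],s['eef_pos'],s['width'],p)
print(cal['world_from_camera'][:3,3], w2px(cal,[572,-4,103]))
u,v=p.astype(int); c=im[max(v-60,0):v+60,max(u-80,0):u+80]; a=cv2.resize(c,None,fx=5,fy=5,interpolation=cv2.INTER_CUBIC)
a=np.clip(a.astype(float)*1.6,0,255).astype(np.uint8)
cv2.rectangle(a,(0,0),(1,1),0); sm=cv2.resize(im,(240,180)); a[-180:,:240]=sm
cv2.imwrite('pics/w3.png',a[:,:,::-1])
E
```

```text
7.575 [590.34988742  73.11758385 235.9154524 ] 42.62695491020701 [343.58894836 204.57292044]
[517.32609018  32.19617054 378.87652837] [239.95314698 168.1060862 ]
```

View pics/w3.png

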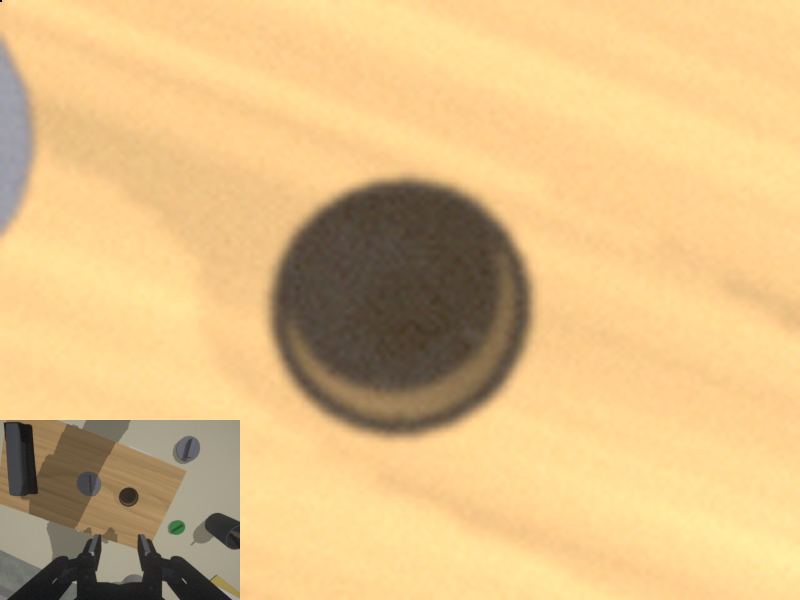

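The cap lies flat on the board, about 83 mm from the hole. The hole is at crop (402,306), raw (343.4,205.2), within 1 px of the prediction. There may be a faint dark patch on the bracket, so I'll do one averaged, stretched look.

```bash
python3 - <<'E'
from h import *
cal=calibration('wrist')
im=np.mean([get_image('wrist').astype(float) for _ in range(16)],0)
c=im[170:240,305:382]; np.save('avg.npy',c)
c=cv2.GaussianBlur(c,(0,0),0.7)
a=cv2.resize(c,None,fx=8,fy=8,interpolation=cv2.INTER_CUBIC)
print(c[35,25:55,0].round())
a=np.clip((a-20)*5,0,255); print(a.shape)
# predicted bracket hole-centre pixel
p=w2px(cal,[558.3,78.5,78]); print((p-[305,170])*8, [ ((w2px(cal,[558.3+dx,78.5+dy,78])-p)*8).round() for dx,dy in((10,0),(0,10))])
cv2.imwrite('pics/avg.png',a[:,:,::-1].astype(np.uint8))
print(read_state()['clock'])
E
```

```text
[53. 53. 53. 53. 53. 53. 53. 53. 53. 52. 51. 51. 50. 50. 50. 50. 50. 50.
 50. 50. 50. 50. 50. 50. 49. 49. 49. 50. 51. 51.]
(560, 616, 3)
[319.1948744  245.87623184] [array([-48.,  81.]), array([82., 46.])]
8.425
```

View pics/avg.png

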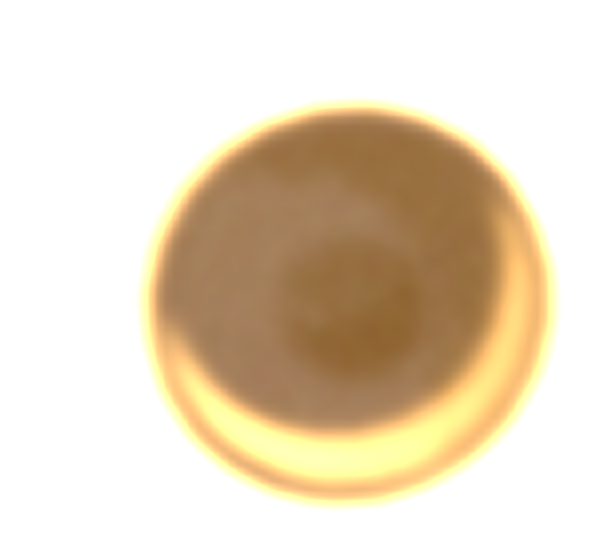

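The stretched average shows the socket as a dark disc at crop (352,308). Its radius of about 68 px is 7.2 mm, which is right for a 14.5 mm socket. It sits about (+4.0,+6.4) mm from the hole centre, so 7.5 mm off, within the 4–9 mm given. I'll start feeling at about (562.3,84.9). Now I go over the post.

Request:
{"method": "apply_moves", "body": {"targets": [[0, 0, 0, 0, 1, 0], [0, 0, 0, 0, 1, 0], [0, 0, 0, 0, 1, 0], [0, 0, 0, 0, 1, 0], [0, 0, 0, 0, 1, 0], [0, 0, 0, 0, 1, 0]]}}

```text
clock: 9.18
eef_pos: [590.7, 69.5, 235.3]
tool_rot: [-1.571, 0.0, -0.335]
force: [-0.2, -0.4, -0.5]
width: 42.3
```

Request:
{"method": "apply_moves", "body": {"targets": [[0.07, 0, -0.95, 0, 0, 0], [0.07, 0, -0.95, 0, 0, 0], [0.07, 0, -0.95, 0, 0, 0], [0.07, 0, -0.95, 0, 0, 0], [0.07, 0, -0.95, 0, 0, 0], [0.07, 0, -0.95, 0, 0, 0], [0.07, 0, -0.95, 0, 0, 0], [0.07, 0, -0.95, 0, 0, 0], [0.07, 0, -0.95, 0, 0, 0], [0.07, 0, -0.95, 0, 0, 0], [0.07, 0, -0.95, 0, 0, 0], [0, 0, -0.9, 0, 0, 0]]}}

```text
clock: 10.68
eef_pos: [472.2, -371.3, 235.3]
tool_rot: [-1.571, -0.0, -0.331]
force: [0.2, -0.4, 0.4]
width: 42.9
```

```bash
python3 - <<'E'
from h import *
s=read_state(); cal=calibration('wrist'); snap('wrist','w4.png'); np.save('w4.npy',cal,allow_pickle=True)
print(s['clock'],s['eef_pos'],s['tool_rot'],s['qpos'].round(2),w2px(cal,[478,-369,67]),w2px(cal,[478,-369,133]))
c=calibration('top');print('others',px2w(c,543/1.25,250/1.25,40),px2w(c,615/1.25,326/1.25,50))
E
```

```text
10.675 [ 472.19482035 -371.29214127  235.30248091] [-1.57086074e+00 -2.98993299e-04 -3.30691930e-01] [ 0.58  0.55  0.06  1.66 -0.04  0.93  1.9 ] [323.50637108 230.11498272] [324.78775525 255.16186428]
others [ 608.75655343 -361.0715911    40.        ] [ 447.78518997 -504.77203133   50.        ]
```

View pics/w4.png

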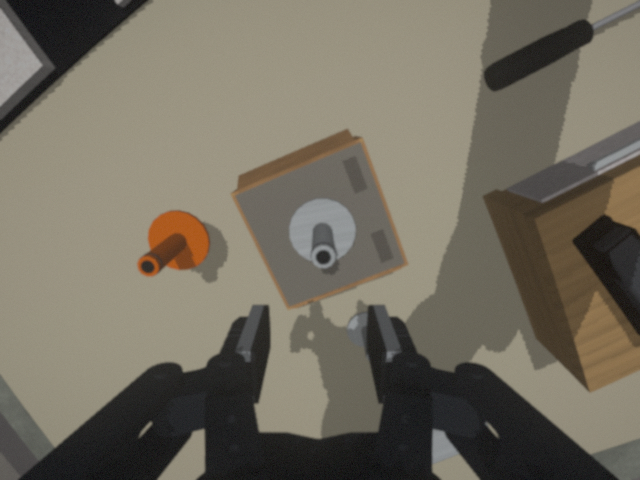

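The post's collar is at (322,231) and its tube top at (323,257), within 2 px of prediction. The orange post at (165,250) and the riser are clear of the fingers. Descending and gripping.

Request:
{"method": "apply_moves", "body": {"targets": [[0.15, 0.9, 0.07, 0, 0, 0], [0, 1, 0, 0, 0, 0], [0, 0.9, 0, 0, 0, 0], [0, 0.55, 0, 0, 0, 0], [0, 0.22, 0, 0, 0, 0], [0, 0, 0, 0, 0, 0], [0, 0, 0, 0, 0, 0]]}}

```text
clock: 11.6
eef_pos: [479.7, -369.8, 93.6]
tool_rot: [-1.571, -0.002, -0.331]
force: [-0.4, 0.2, 0.1]
width: 42.8
```

Request:
{"method": "apply_moves", "body": {"targets": [[0, 0, 0, 0, 0, 0], [0, 0, 0, 0, 0, 0], [0, 0, 0, 0, 0, 0], [0, 0, 0, 0, 0, 0], [0, 0, 0, 0, 0, 0], [0, 0, 0, 0, 0, 0]], "jaw": -1}}

```text
clock: 12.35
eef_pos: [479.5, -369.8, 93.4]
tool_rot: [-1.571, -0.001, -0.331]
force: [-1.1, 0.5, 5.7]
width: 16.6
```

Request:
{"method": "apply_moves", "body": {"targets": [[0, -0.3, 0, 0, 0, 0], [0, -0.7, 0, 0, 0, 0], [0, -0.9, 0, 0, 0, 0], [0, -0.9, 0, 0, 0, 0], [0, -0.8, 0, 0, 0, 0], [0, -0.4, 0, 0, 0, 0], [0, 0, 0, 0, 0, 0], [0, 0, 0, 0, 0, 0]]}}

```text
clock: 13.35
eef_pos: [478.2, -368.7, 251.0]
tool_rot: [-1.57, 0.003, -0.331]
force: [-0.7, 0.0, -2.6]
width: 16.4
```

Request:
{"method": "apply_moves", "body": {"targets": [[-0.06, 0, 0.4, 0, 0, 0], [-0.12, 0, 0.8, 0, 0, 0], [-0.15, 0, 1, 0, 0, 0], [-0.15, 0, 1, 0, 0, 0], [-0.15, 0, 1, 0, 0, 0], [-0.15, 0, 1, 0, 0, 0], [-0.15, 0, 1, 0, 0, 0], [-0.15, 0, 1, 0, 0, 0], [-0.15, 0, 1, 0, 0, 0], [-0.15, 0, 1, 0, 0, 0], [-0.15, 0, 1, 0, 0, 0], [-0.12, 0, 0.8, 0, 0, 0]]}}

```text
clock: 14.85
eef_pos: [558.5, 71.6, 251.6]
tool_rot: [-1.571, 0.002, -0.328]
force: [1.1, -0.7, -1.4]
width: 16.8
```

Request:
{"method": "apply_moves", "body": {"targets": [[-0.06, 0, 0.4, 0, 0, 0], [0, 0, 0, 0, 0, 0], [0, 0, 0, 0, 0, 0]]}}

```text
clock: 15.22
eef_pos: [562.0, 82.2, 252.3]
tool_rot: [-1.572, 0.0, -0.333]
force: [0.7, -0.7, -2.3]
width: 16.7
```

```bash
python3 - <<'E'
from h import *
s=read_state(); cal=calibration('wrist'); snap('wrist','w5.png'); np.save('w5.npy',cal,allow_pickle=True)
sc=get_image('scene'); cv2.imwrite('pics/raw_s5.png',sc[:,:,::-1])
print(s['clock'],s['eef_pos'],s['tool_rot'],s['force'],s['torque'],s['width'])
c=calibration('scene')
t=s['eef_pos']
print('pred tip, top',w2px(c,t-[0,0,75.4]),w2px(c,t-[0,0,75.4-44]),w2px(c,t-[0,0,75.4-115]))
u,v=w2px(c,t-[0,0,40]).astype(int); x0,y0=max(u-70,0),max(v-70,0)
a=cv2.resize(sc[y0:y0+140,x0:x0+140],None,fx=4,fy=4,interpolation=cv2.INTER_CUBIC); print(x0,y0)
cv2.imwrite('pics/s5.png',a[:,:,::-1])
E
```

```text
15.225 [562.04611387  82.24360845 252.27312965] [-1.57240679e+00  2.95707879e-04 -3.32803420e-01] [ 0.69439963 -0.7197245  -2.34800864] [-0.06513699  0.0048746   0.01471192] 16.716066951039657
pred tip, top [321.89131421 250.98581556] [322.60020752 232.28803719] [323.84834254 199.38967111]
252 166
```

View pics/s5.png

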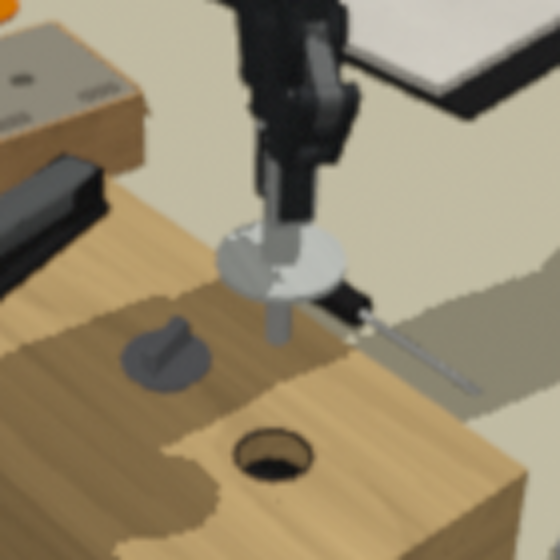

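The pin tip is at crop (279,340), raw (321.8,251). The prediction was (321.9,251), so the post hangs upright and centred. The cap lies flat, bar up, at crop (168,355). Lowering the pin over the socket estimate.

Request:
{"method": "apply_moves", "body": {"targets": [[-0.01, 0.5, 0.07, 0, 0, 0], [0, 0.7, 0, 0, 0, 0], [0, 0.5, 0, 0, 0, 0], [0, 0.3, 0, 0, 0, 0], [0, 0.2, 0, 0, 0, 0], [0, 0.1, 0, 0, 0, 0], [0, 0, 0, 0, 0, 0], [0, 0, 0, 0, 0, 0], [0, 0, 0, 0, 0, 0]]}}

```text
clock: 16.45
eef_pos: [563.2, 87.0, 160.9]
tool_rot: [-1.57, -0.001, -0.331]
force: [0.8, 0.3, -2.4]
width: 16.5
```

Request:
{"method": "apply_moves", "body": {"targets": [[0, 0, -0.04, 0, 0, 0], [0, 0, 0, 0, 0, 0]]}}

```text
clock: 16.7
eef_pos: [562.4, 85.2, 160.6]
tool_rot: [-1.571, -0.0, -0.331]
force: [0.3, -0.9, -1.6]
width: 16.5
```

Request:
{"method": "apply_moves", "body": {"targets": [[0, 0.04, 0, 0, 0, 0], [0, 0.04, 0, 0, 0, 0], [0, 0.04, 0, 0, 0, 0], [0, 0.03, 0, 0, 0, 0], [0, 0, 0, 0, 0, 0]]}}

```text
clock: 17.32
eef_pos: [562.3, 85.4, 154.3]
tool_rot: [-1.571, 0.0, -0.331]
force: [0.1, 0.2, -1.6]
width: 16.7
```

Request:
{"method": "apply_moves", "body": {"targets": [[0, 0.03, 0, 0, 0, 0], [0, 0, 0, 0, 0, 0]]}}

```text
clock: 17.58
eef_pos: [562.4, 85.4, 153.2]
tool_rot: [-1.571, 0.0, -0.331]
force: [-0.0, 0.1, -1.9]
width: 16.5
```

Request:
{"method": "apply_moves", "body": {"targets": [[0, 0.03, 0, 0, 0, 0], [0, 0, 0, 0, 0, 0]]}}

```text
clock: 17.82
eef_pos: [562.5, 85.4, 152.1]
tool_rot: [-1.571, -0.0, -0.331]
force: [-0.2, 0.1, -1.4]
width: 16.5
```

Request:
{"method": "apply_moves", "body": {"targets": [[0, 0.03, 0, 0, 0, 0], [0, 0, 0, 0, 0, 0]]}}

```text
clock: 18.08
eef_pos: [562.6, 85.2, 150.9]
tool_rot: [-1.571, -0.0, -0.331]
force: [0.5, -0.2, -2.4]
width: 16.4
```

Request:
{"method": "apply_moves", "body": {"targets": [[0, 0.03, 0, 0, 0, 0], [0, 0, 0, 0, 0, 0]]}}

```text
clock: 18.32
eef_pos: [562.6, 85.2, 149.7]
tool_rot: [-1.571, -0.0, -0.331]
force: [1.1, 0.2, -1.9]
width: 16.6
```

Request:
{"method": "apply_moves", "body": {"targets": [[0, 0.04, 0, 0, 0, 0], [0, 0, 0, 0, 0, 0]]}}

```text
clock: 18.58
eef_pos: [562.5, 85.2, 148.0]
tool_rot: [-1.571, -0.0, -0.331]
force: [0.9, -1.3, -2.2]
width: 16.4
```

The tip is about 5 mm below the bracket face with no added force, so the pin is in the socket. Bringing it home in steps.

Request:
{"method": "apply_moves", "body": {"targets": [[0, 0.07, 0, 0, 0, 0], [0, 0.07, 0, 0, 0, 0], [0, 0.07, 0, 0, 0, 0], [0, 0.07, 0, 0, 0, 0], [0, 0, 0, 0, 0, 0]]}}

```text
clock: 19.2
eef_pos: [562.4, 85.2, 136.5]
tool_rot: [-1.571, 0.0, -0.331]
force: [2.0, -2.4, -3.3]
width: 16.3
```

Request:
{"method": "apply_moves", "body": {"targets": [[0, 0.05, 0, 0, 0, 0], [0, 0.03, 0, 0, 0, 0], [0, 0.02, 0, 0, 0, 0], [0, 0, 0, 0, 0, 0]]}}

```text
clock: 19.7
eef_pos: [562.5, 85.3, 132.9]
tool_rot: [-1.571, -0.0, -0.331]
force: [1.7, -2.9, -0.9]
width: 16.5
```

Request:
{"method": "apply_moves", "body": {"targets": [[0, 0.03, 0, 0, 0, 0], [0, 0.02, 0, 0, 0, 0], [0, 0, 0, 0, 0, 0]]}}

```text
clock: 20.08
eef_pos: [562.6, 85.3, 131.5]
tool_rot: [-1.571, -0.001, -0.331]
force: [-0.4, -3.5, 5.6]
width: 16.6
```

The collar is touching the board at about 8 N, at the expected height. Releasing and withdrawing straight up.

Request:
{"method": "apply_moves", "body": {"targets": [[0, 0, 0, 0, 0, 0], [0, 0, 0, 0, 0, 0], [0, 0, 0, 0, 0, 0], [0, 0, 0, 0, 0, 0], [0, -0.5, 0, 0, 0, 0], [0, -1, 0, 0, 0, 0], [0, -1, 0, 0, 0, 0], [0, -1, 0, 0, 0, 0], [0, -0.5, 0, 0, 0, 0], [0, 0, 0, 0, 0, 0]], "jaw": 0}}

```text
clock: 21.32
eef_pos: [563.3, 85.7, 292.4]
tool_rot: [-1.569, -0.003, -0.331]
force: [-0.0, 0.1, -1.0]
width: 42.8
```

```bash
python3 - <<'E'
from h import *
s=read_state(); print(s['clock'],s['eef_pos'],s['force'],s['width'])
snap('scene','s6.png',crop=(200,150,440,330),scale=3)
c=calibration('scene'); f=lambda P:((w2px(c,P)-[200,150])*3).round()
print('collar ctr top',f([562.5,85,105]),'tube top',f([562.5,85,171]),'tube base',f([562.5,85,105]))
E
```

```text
21.325 [563.29173515  85.67928779 292.35953032] [-0.01421877  0.14895407 -0.98957843] 42.753420254320176
collar ctr top [364. 390.] tube top [367. 313.] tube base [364. 390.]
```

View pics/s6.png

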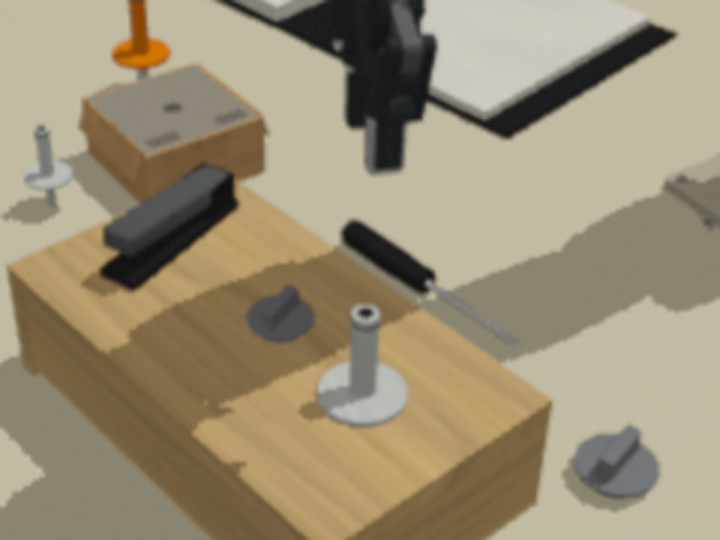

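The post stands upright with its collar flat on the board: tube top at (366,314), collar centre at (363,391), both within 1–2 px of the home prediction. The cap lies bar up at (281,316), and the stapler and screwdriver are undisturbed. Handing in.

```bash
python3 -c "
from cell import *
print(finish_job())"
```

```text
the job is handed in; nothing more can be done
None
```

The post is in the socket with its collar flat on the board, and the job is handed in at about 21 s of the 67 s allowed. `finish_job` gives no verdict, so I can't confirm the judged result.

- **Cap:** I lifted the grey cap out and laid it flat, bar up, on the riser about 83 mm from the hole.
- **Finding the socket:** An averaged, contrast-stretched wrist picture showed it about 7.5 mm off the hole's centre. The pin went in there on the first gentle descent, so no further feeling about was needed.
- **Forces:** The outside force read no more than about 5 N while the pin went in. It read 5.6 N (about 8 N with the post's weight) when the collar touched the board.
- **Last check:** In the final scene picture the post is upright within 1–2 px of the home position, and the gripper is open and clear. The stapler and screwdriver look undisturbed. The pen pot was outside that picture, but the arm never went near it.
- **Disagreement:** The finger opening read about 1.5–2 mm less than the true sizes (8 mm for the 10 mm bar, 16.5 mm for the 18 mm tube). Both grips held all the same.

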